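# Set out a slide tray on the light box and dim it to the mark

## Robot

A 7-joint arm with a two-finger parallel gripper is mounted at the origin on the work surface. World frame = base frame: x ahead of the robot, y to its left, z up, the work surface at z = 0. Lengths are in m, angles in rad, forces in N, time in s.
With the tool pointing down it reaches from about 0.35 to 0.9 m from the base axis. Payload 8.1 kg.
Tool frame: the origin (TCP) lies at the very end of the fingers, on their centre line; the grasp point (between the pads) lies 19 mm behind it; z points along the fingers, y is the line along which they close (so a half turn about z gives the same grasp; the last joint's range is limited). The gripper opens to 92 mm and grips with 3 to 60 N. Pads are 19 mm wide; open, the fingers measure 130 mm over their backs; the gripper's body (75 mm by 190 mm) begins 47 mm behind the grasp point.
Start: joints at [1.178, 0.434, 0.025, 1.573, -0.012, 1.134, -0.075], TCP at [0.179, -0.599, 0.227] pointing down, gripper open.
Joint ranges: [-2.62, 2.62], [-0.44, 2.09], [-1.27, 1.32], [0.08, 2.57], [-1.32, 4.46], [0.12, 2], [-2.74, 2.74]. Speed limits (rad/s): [2.22, 2.22, 3.01, 3.01, 3.14, 3.14, 3.14].

## Interface

Orientations are given as a rotation vector (axis times angle).
In Python, from cell import observe, get_image, sign_off, find_in, trace, place_of gives the robot as it stands. The module is installed in compiled form; this text tells all that it offers.
- The arm moves only by the shell command python3 -m handwheel 'ROWS' [OPENING] [FORCE]. ROWS is JSON, a list of rows, each a list of 6 numbers: the shift along the tool's x, y, z each as a share of 0.02 m, from -1 to 1, then the turn, a rotation vector about the tool's x, y, z each as a share of 4 degrees, from -1 to 1. A call has 1 to 8 rows; each row shifts and turns the commanded pose from where the row before left it, along the tool's axes as they then stand; what a row does not reach is not made up. A row lasts 1/12 s, in which the tool goes at most 41.7 mm and 7.16 degrees, less where a joint would pass 70% of its speed; a pose out of reach is approached as far as the arm can. A call with a number of a shift or a turn outside -1 to 1 is refused whole. A call with a gripper value outside its range is refused whole. OPENING is the opening, from 0 (shut) to 1 (fully open), set as the call begins (- or left out, the last holds). The fingers move at their own pace and stop on an object; FORCE is the grip in N (left out, the last holds). Time passes only in rows, so rows that do not move let the fingers close. It gives the time, the measured TCP pose, the force, the opening and the grip force at its end, in the units of the state.
- observe(): the state, without advancing time (a new reading comes with each control period).
- get_image(name): name is "scene" or "top" or "wrist"; returns a dict with "image" (480x640x3 uint8, red, green, blue), "fx", "fy", "cx", "cy" (pixels), "position" and "orientation" of the camera in the world. Camera axes: x right, y down, z forward; pixel columns grow to the right and rows downward; lengths in m; the calibration is good to about 2 mm. A picture is of the moment at which its call begins. There is no depth.
- sign_off(): hands the job in; it is judged then, once.
Trained networks look in the newest picture that a camera, given by its name, has taken for a name from the list of things; names that differ only in an ending like _2 or _b are one class to them, and where a whole thing is asked for, a point or a joint stands for the part that bears it (a point fixed in the world has none). Each returns a list of dicts, best first, with "score" (0 to 1); they miss things now and then, are a little off and sometimes report something else, mostly with a low value. They report only what shows in the picture. A call takes as long as a camera call.
- find_in(label, camera): "rect" ([centre column, centre row, width, height] as shares, 0 to 1, of the picture: columns of its width, rows of its height, round what is visible of it).
- trace(label, camera): "region" (480x640 bool, what is visible of it) and "rect" ([centre column, centre row, width, height] as shares, 0 to 1, of the picture: columns of its width, rows of its height, round what is visible of it).
- place_of(label, camera): "point" ([column, row] as shares, 0 to 1, of the picture: columns of its width, rows of its height: a listed point, or the origin of a listed thing).
The state is a dict: "clock": time; "joints": joint angles; "dq": joint speeds; "joint_efforts": joint torques, N m; "position": TCP position; "ee_rot": TCP orientation; "force": force on the tool from outside, world axes, zero at the start; "ft_torque": the same for the moment, N m; "width": opening from 0.0 (shut) to 1.0 (fully open); "gripper_force": force on a finger pad.
Only numpy, scipy, OpenCV 4.12 (cv2) and the standard library are available. Lean on these libraries where they do the work, as an engineer would, in place of code of your own. Each camera call takes 0.05 s, during which the arm holds its last target. There are 200 camera calls.

## Task

Lift the top slide tray off the stack, keeping it level and leaving the rest of the stack where it is, and set it down (do not drop it) in the middle of the light box's bright window, lined up with the window's long side. Then slide the big block-shaped dimmer grip up its track until the white line on it stands level with the tip of the steel arrow lying beside the track; do not let it run on more than a few millimetres past the arrow, too much light bleaches the stain. Leave the small round colour slider as it is, and do not knock the bottles and round dishes near the stack.

Things in the scene. Friction and masses are not known exactly. Their poses are not given: they have to be found in the camera images.
- lightbox: Fixed off-white box, 240 mm (x) by 320 mm (y), flat top 40 mm above the table. Origin at the centre of its underside; z up. It may be turned on the table. Near its +x side it carries the bright window, along its -x (robot) side the dimmer track, beyond the window's +y end the small colour slider.
- window (a point): Centre of the bright white window, flush with the top of the light box: 100 mm (x) by 140 mm (y, its long side). Axes as lightbox. It lies at (+55, -20, 40) mm in the light box's frame.
- dimmer (a joint): Position of the dimmer grip along its straight track, in m: 0 at the track's -y end (dim), growing to 0.14 towards the light box's +y (bright). Starts between 0 and 0.035, always below the arrow. About 2 N of dry friction plus slight drag; it stays where it is left and does not turn.
- dimmer_line (a point): Centre of the white line across the top of the dimmer grip, 39 mm above the top of the light box. The grip is a black block 28 mm across the track (light box x) by 20 mm along the track (light box y); the block spans 13 to 39 mm above the top of the light box, on a thin 10 by 6 mm stem. The line runs across the track (along light box x).  Axes as lightbox.
- index: Flat fixed dark steel arrow, 33 by 18 mm, 3 mm thick, on top of the light box between dimmer track and window. Origin at its tip, which points to -x, 20 mm to the +x side of the track's middle; axes as lightbox, so y runs along the track. The dimmer is set when dimmer_line has y = 0 in this frame. Its place varies: 65 to 125 mm of dimmer travel.
- colour (a joint): Position of the small colour slider (its track runs along light box x), m; to be left as it is.
- colour_top (a point): Top of the small round colour slider knob, 16 mm diameter, 25 mm above the top of the light box, beyond the +y end of the window (122 mm to +y of the light box's middle).
- tray_top: Top of three stacked open aluminium trays holding fixed glass slides: 60 (x) by 104 (y, long) by 31 mm high, 0.16 kg +-30 %, alike either way round. Origin: centre of its foot's underside, z up. The 48 x 92 x 5 mm foot sits in the mouth of the tray below; upright sides span 5 to 31 mm above the origin, flush with the lower tray's, so grip them with fingertips no lower than 5 mm above the origin.
- tray_mid: Tray below it, the same shape; a thin dark line marks the seam between trays. Stays in the stack.
- tray_low: Lowest tray, the same shape, on a 6 mm thick dark rubber pad that lies left of the light box; the pad's place is swapped with that of the round dishes' pad from run to run.
- dish0: Lowest of three closed round glass dishes, 90 mm diameter, 18 mm high, stacked on another 6 mm rubber pad. Bystander. Origin under its centre.
- dish1: Middle round dish. Bystander.
- dish2: Top round dish, top at 60 mm. Bystander.
- dropper: White dropper bottle, 34 mm diameter, 85 mm high, between light box and stacks. Bystander. Origin under its centre.
- amber1: Brown glass bottle, 42 mm diameter, 95 mm high, between light box and stacks, nearer the robot than the dropper bottle. Bystander. (A like bottle far beyond the light box plays no part.)

How it is judged:
On the way, in this order (a step that is already met when the one before it is completed fails the run):
1. the top tray stands in the middle of the window, lined up, and is let go (x of tray_top in the frame of window between -0.018 and 0.018 m and y of tray_top in the frame of window between -0.018 and 0.018 m and z of tray_top in the frame of window between -0.004 and 0.004 m and angle between the y axis of tray_top and the y axis of window, either way round below 0.2 rad and angle between tray_top's own z axis and vertical below 0.06 rad and contact force between the fingers and tray_top below 0.1 N and linear speed of tray_top below 0.02 m/s), for 0.3 s.
2. the dimmer's line stands at the arrow's tip and the grip is let go (all of step 1 and y of dimmer_line in the frame of index between -0.004 and 0.004 m and velocity of joint dimmer between -0.005 and 0.005 m/s and contact force between the fingers and lightbox below 0.1 N), for 0.3 s.
At the end, for the whole second after the job is handed in: The tray that was on top stands flat on the window, its middle within 18 mm of the window's middle in each direction and within 0.2 rad of the window's long side; the dimmer's white line is within 4 mm of the arrow's tip along the track; both are at rest and released (all of step 2); the robot touches nothing.
It fails at once if the dimmer is run more than 10 mm past the arrow (y of dimmer_line in the frame of index above 0.01 m).
It fails at once if the tray is tipped by more than 0.35 rad (angle between tray_top's own z axis and vertical above 0.35 rad).
It fails at once if the tray is let go more than 12 mm above the window (horizontal distance between tray_top and window below 0.1 m and z of tray_top in the frame of window above 0.012 m and contact force between the fingers and tray_top below 0.05 N).
It fails at once if the colour slider is moved by more than 6 mm (distance of colour_top from where it was at the start of the episode above 0.006 m).
It fails at once if a lower tray is shifted by more than 20 mm, or a round dish or a bottle near the stacks by more than 30 mm (distance of any of dish0, dish1, dish2, dropper, amber1 from where it was at the start of the episode above 0.03 m or distance of any of tray_low, tray_mid from where it was at the start of the episode above 0.02 m).
It also fails if it takes over 58 s, if anything falls off the work surface, if the arm or the gripper's body presses on something with over 40 N, if the wrist force passes 120 N, or if a joint passes its speed limit or range.

## Working session

There is one attempt and no reset: what is moved stays moved. The work goes in short steps, Python scripts to look and compute and a shell command to move; the robot and the scene stay as the last step left them, time stands still between calls to the robot, and variables do not carry over. Pictures are saved under pics/ and viewed, at most 11 in all, crops included, and the job is handed in when it is done.

```bash
mkdir -p pics; cat > h.py <<'E'
import numpy as np, cv2, json
from scipy.spatial.transform import Rotation as R
from cell import *
def cam(n):
    d=get_image(n); d['R']=None
    o=np.array(d['orientation'],float)
    d['R']=o if o.shape==(3,3) else (R.from_rotvec(o).as_matrix() if o.size==3 else R.from_quat(o).as_matrix())
    d['p']=np.array(d['position']); return d
def ray(d,pt):
    u,v=pt[0]*640,pt[1]*480
    return d['R']@np.array([(u-d['cx'])/d['fx'],(v-d['cy'])/d['fy'],1])
def atz(d,pt,z):
    r=ray(d,pt); return d['p']+r*(z-d['p'][2])/r[2]
def tri(ds,pts):
    A=np.zeros((3,3));b=np.zeros(3)
    for d,p in zip(ds,pts):
        r=ray(d,p);r/=np.linalg.norm(r);M=np.eye(3)-np.outer(r,r);A+=M;b+=M@d['p']
    return np.linalg.solve(A,b)
E
python3 - <<'E'
from h import *
np.set_printoptions(precision=4,suppress=True)
s=observe();print(s)
D={n:cam(n) for n in("scene","top","wrist")}
for n,d in D.items():
    print(n,d['orientation'],d['p'],d['fx']); cv2.imwrite(f'pics/{n}0.png',d['image'][:,:,::-1])
for l in "lightbox window dimmer_line index colour_top tray_top dish2 dropper amber1".split():
    P={n:place_of(l,n)[:2] for n in("scene","top")}
    for n in P: print(l,n,[(np.round(np.array(q['point'])*[640,480],1),round(q['score'],2)) for q in P[n]])
    if P['scene'] and P['top']: print('   tri',tri([D['scene'],D['top']],[P['scene'][0]['point'],P['top'][0]['point']]))
E
```

```text
{'clock': 0.0, 'joints': array([ 1.1784,  0.4353,  0.0249,  1.5741, -0.0116,  1.134 , -0.0751]), 'dq': array([ 0.0008,  0.0004,  0.0003,  0.0003, -0.001 ,  0.0005, -0.001 ]), 'joint_efforts': array([  0.001 , -66.7834,   0.9853, -31.4453,  -0.0606,   0.0428,
         0.0002]), 'position': array([ 0.1784, -0.5985,  0.2259]), 'ee_rot': array([-3.1072, -0.4533,  0.0005]), 'force': array([-0.6285, -0.414 ,  0.5586]), 'ft_torque': array([ 0.0652,  0.0186, -0.0092]), 'gripper_force': 0.0, 'width': 0.9983874920097835}
scene [-0.7021 -2.5612  1.2009] [0.8764 0.6096 0.6734] 554.5244124937395
top [-2.134   2.153  -0.1427] [0.3788 0.0211 1.0535] 550.560681893192
wrist [ 2.3513 -1.7527 -0.2234] [ 0.2435 -0.5801  0.3843] 343.69696154903363
lightbox scene [(array([275.6, 236.6]), 0.97)]
lightbox top [(array([388.5, 227.7]), 0.81), (array([180.2, 176.7]), 0.75)]
   tri [ 0.544  -0.1149  0.0072]
window scene [(array([242.4, 219.2]), 0.69)]
window top [(array([410.8, 199.7]), 0.84), (array([369.3, 249.6]), 0.71)]
   tri [ 0.591  -0.1535  0.0412]
dimmer_line scene [(array([302.6, 180.5]), 0.81), (arra
[... 191 characters left out ...]

   tri [ 0.499  -0.0734  0.0448]
colour_top scene []
colour_top top [(array([177., 177.]), 0.74), (array([333.4, 192. ]), 0.64)]
tray_top scene [(array([345.5, 400.9]), 0.57)]
tray_top top [(array([181.8, 177.8]), 0.66)]
   tri [0.637  0.2734 0.0511]
dish2 scene [(array([464.6, 344.5]), 0.89), (array([459.1, 353.8]), 0.8)]
dish2 top [(array([178.9, 286.1]), 0.62)]
   tri [0.4351 0.2763 0.0404]
dropper scene [(array([365.1, 333.3]), 0.93), (array([308.6, 224.3]), 0.67)]
dropper top [(array([248.1, 237.8]), 0.56)]
   tri [ 0.5274  0.1567 -0.001 ]
amber1 scene [(array([421.5, 293.7]), 0.72), (array([303.4, 179.5]), 0.25)]
amber1 top [(array([259.4, 303.3]), 0.62)]
   tri [0.4002 0.1348 0.0014]
```

View pics/top0.png

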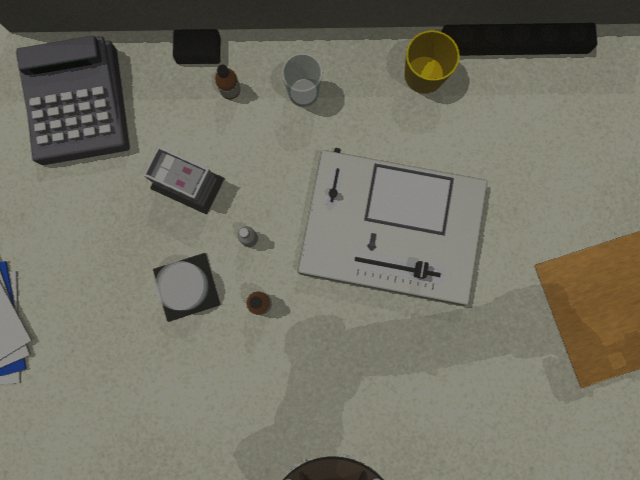

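View pics/scene0.png

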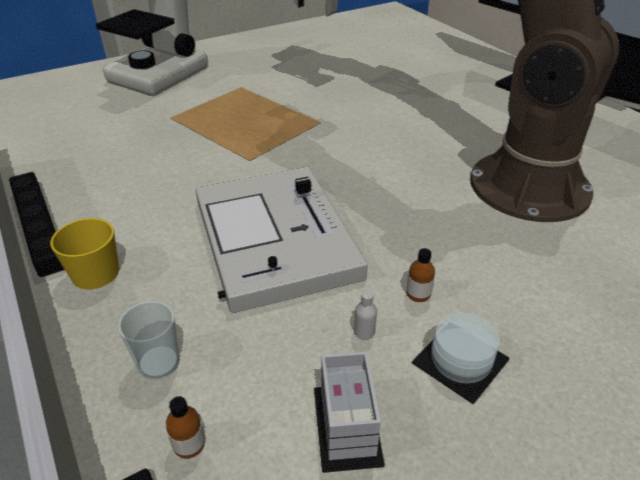

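The top view shows the tray stack at about (180,173) with the dishes at (183,287). The window is at (409,200), the arrow tip at about (372,249) and the dimmer grip at (421,269). In the scene view the tray is at (350,390) with its seams visible. Next I'll measure the box yaw and the tray, and work out the approach.

```bash
cat >> h.py <<'E'
def delta(target,yaw_y=None,s=None):
    """tool-frame shift (m) to target, then turn about tool z (deg) bringing tool y onto world direction yaw_y (mod 180)"""
    s=s or observe(); M=R.from_rotvec(s['ee_rot']).as_matrix()
    d=M.T@(np.array(target)-s['position']); print('shift rows(x20mm)',np.round(d/0.02,2),'pos',np.round(s['position'],4))
    t=R.from_matrix(M); 
    z=M[:,2]; c=np.cross(z,[0,0,-1]); print('tilt fix turn rows(tool)',np.round(np.degrees(M.T@c)/4,2))
    if yaw_y is not None:
        e=M.T@np.array([np.cos(yaw_y),np.sin(yaw_y),0]); a=np.degrees(np.arctan2(-e[0],e[1])); a=(a+90)%180-90
        print('turn z deg',round(a,2),'rows',round(a/4,2))
E
python3 - <<'E'
from h import *
np.set_printoptions(precision=4,suppress=True)
out={}
D={}
for n,seed in(("top",(409,200)),("scene",(240,222))):
    d=cam(n);D[n]=d
    for lab in("window",):
        g=cv2.cvtColor(d['image'],cv2.COLOR_RGB2GRAY)
        m=np.zeros((482,642),np.uint8)
        g2=g.copy();cv2.floodFill(g2,m,seed,0,12,12,cv2.FLOODFILL_FIXED_RANGE)
        reg=(m[1:-1,1:-1]>0).astype(np.uint8)
        c=max(cv2.findContours(reg,0,2)[0],key=cv2.contourArea)
        ap=cv2.minAreaRect(c); print(n,cv2.contourArea(c),ap)
        W=np.array([atz(d,(p[0][0]/640,p[0][1]/480),.04)[:2] for p in c],np.float32)
        print(' window world',cv2.minAreaRect(W))
    t=trace("tray_top",n)
    if t:
        reg=t[0]['region'].astype(np.uint8); c=max(cv2.findContours(reg,0,2)[0],key=cv2.contourArea)
        for z in(.085,.089):
            W=np.array([atz(d,(p[0][0]/640,p[0][1]/480),z)[:2] for p in c],np.float32)
            print(' tray',t[0]['score'],cv2.minAreaRect(W))
    im=d['image'][:,:,::-1]
    x,y=(100,110) if n=="top" else (290,330)
    a=cv2.resize(im[y:y+120,x:x+150],None,fx=2.6,fy=2.6,interpolation=3); x,y=(330,150)if n=="top" else (240,150)
    b=cv2.resize(im[y:y+120,x:x+150],None,fx=2.6,fy=2.6,interpolation=3)
    out[n]=np.hstack([a,b])
cv2.imwrite('pics/crop.png',cv2.resize(np.vstack([out['top'],out['scene']]),(750,600)))
delta([.637,.273,.30],np.radians(-25))
E
```

```text
top 3641.0 ((408.9861755371094, 198.86668395996094), (74.05624389648438, 51.272029876708984), 10.459908485412598)
 window world ((0.5939842462539673, -0.15042361617088318), (0.13742931187152863, 0.09840555489063263), 78.68018341064453)
 tray 0.85 ((0.6365610361099243, 0.2733736038208008), (0.11199953407049179, 0.06304850429296494), 65.14385223388672)
 tray 0.85 ((0.6354964971542358, 0.2723315954208374), (0.11153695732355118, 0.06278808414936066), 65.14381408691406)
scene 2368.5 ((243.35882568359375, 221.86471557617188), (46.96543502807617, 59.1135368347168), 77.47119140625)
 window world ((0.5931217670440674, -0.14950010180473328), (0.1372498869895935, 0.09710700809955597), 78.458251953125)
 tray 0.85 ((0.6405739188194275, 0.2821251153945923), (0.11996941268444061, 0.06343129277229309), 64.54061889648438)
 tray 0.85 ((0.6421768665313721, 0.2843514680862427), (0.11915380507707596, 0.06300009042024612), 64.54061126708984)
shift rows(x20mm) [ 34.42 -35.23  -3.67] pos [ 0.1786 -0.599   0.2268]
tilt fix turn rows(tool) [0. 0. 0.]
turn z deg -48.4 rows -12.1
```

View pics/crop.png

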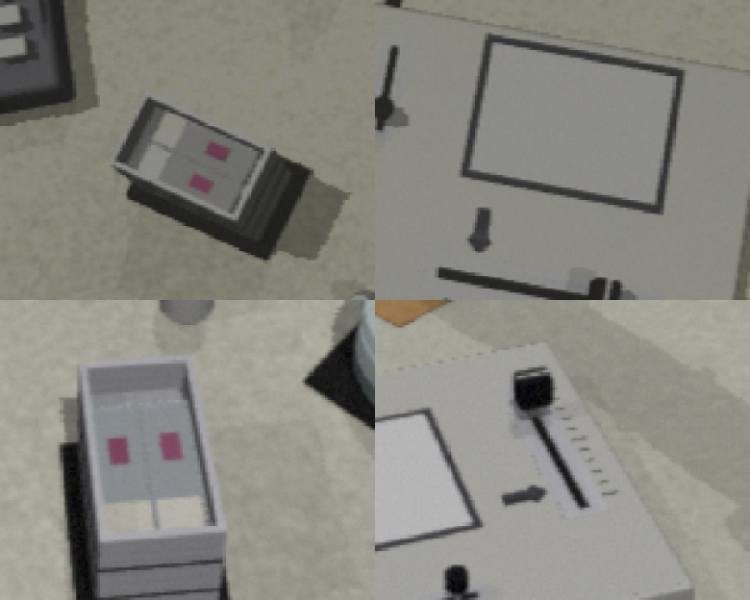

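Window long side is at about 78.6° and the tray's long side at about 65° (world). The crop shows the rim corners, the arrow tip and the dimmer line clearly. Moving to above the stack now.

```bash

python3 -m handwheel '[[0.98,-1,-0.5,0,0,0],[0.98,-1,-0.5,0,0,0],[0.98,-1,-0.5,0,0,0],[0.98,-1,-0.5,0,0,0],[0.98,-1,-0.5,0,0,0],[0.98,-1,-0.5,0,0,0],[0.98,-1,-0.5,0,0,0],[0.98,-1,0,0,0,0]]' 1
python3 -m handwheel '[[0.98,-1,0,0,0,0],[0.98,-1,0,0,0,0],[0.98,-1,0,0,0,0],[0.98,-1,0,0,0,0],[0.98,-1,0,0,0,0],[0.98,-1,0,0,0,0],[0.98,-1,0,0,0,0],[0.98,-1,0,0,0,0]]'
python3 -m handwheel '[[0.98,-1,0,0,0,0],[0.98,-1,0,0,0,0],[0.98,-1,0,0,0,0],[0.98,-1,0,0,0,0],[0.98,-1,0,0,0,0],[0.98,-1,0,0,0,0],[0.98,-1,0,0,0,0],[0.98,-1,0,0,0,0]]'
python3 -m handwheel '[[0.98,-1,0,0,0,0],[0.98,-1,0,0,0,0],[0.98,-1,0,0,0,0],[0.98,-1,0,0,0,0],[0.98,-1,0,0,0,0],[0.98,-1,0,0,0,0],[0.98,-1,0,0,0,0],[0,0,0,0,0,0]]'
python3 -m handwheel '[[0,0,0,0,0,-1],[0,0,0,0,0,-1],[0,0,0,0,0,-1],[0,0,0,0,0,-1],[0,0,0,0,0,-1],[0,0,0,0,0,-1],[0,0,0,0,0,-1],[0,0,0,0,0,-1]]'
python3 -m handwheel '[[0,0,0,0,0,-1],[0,0,0,0,0,-1],[0,0,0,0,0,-1],[0,0,0,0,0,-1],[0,0,0,0,0,0],[0,0,0,0,0,0]]'
python3 - <<'E'
from h import *
np.set_printoptions(precision=4,suppress=True)
T=np.array([[148,97],[270,150],[238,219],[111,167]])/2.5+[100,110]
S=np.array([[190,358-300],[226,530-300],[97,535-300],[80,365-300]])/2.5+[290,330]
# labels: match by nearest at rim height
dt,ds=cam("top"),cam("scene")
f=np.array([640,480])
A=np.array([atz(dt,p/f,.089) for p in T]);B=np.array([atz(ds,p/f,.089) for p in S])
print(A,B)
for a,p in zip(A,T):
    j=np.argmin(np.linalg.norm(B-a,axis=1)); print(tri([dt,ds],[p/f,S[j]/f]))
print(A.mean(0),B.mean(0))
w=cam("wrist");cv2.imwrite('pics/w1.png',w['image'][:,:,::-1])
t=trace("tray_top","wrist");print([(q['score'],q['rect']) for q in t]);print(place_of("tray_top","wrist"))
print(observe()['joints']);delta([.637,.273,.20],np.radians(-25))
E
```

```text
clock: 1.92
position: [0.2842, -0.4003, 0.2988]
ee_rot: [3.106, 0.453, 0.003]
force: [1.7, -0.8, -0.5]
width: 1.003
gripper_force: 0.0
clock: 2.58
position: [0.3881, -0.2014, 0.297]
ee_rot: [3.108, 0.453, 0.001]
force: [0.7, -0.7, -0.5]
width: 1.002
gripper_force: 0.0
clock: 3.25
position: [0.4927, -0.0034, 0.2969]
ee_rot: [3.109, 0.453, 0.001]
force: [-0.1, 0.2, 0.5]
width: 0.999
gripper_force: 0.0
clock: 3.92
position: [0.5843, 0.1746, 0.2962]
ee_rot: [-3.104, -0.461, -0.0]
force: [-0.4, 0.3, -0.5]
width: 0.999
gripper_force: 0.0
clock: 4.58
position: [0.5837, 0.1683, 0.2967]
ee_rot: [2.861, 1.297, -0.0]
force: [0.7, 0.5, -0.1]
width: 1.003
gripper_force: 0.0
clock: 5.08
position: [0.5837, 0.1684, 0.2967]
ee_rot: [2.658, 1.675, -0.0]
force: [-0.2, -1.2, -0.4]
width: 0.999
gripper_force: 0.0
[[0.6805 0.3074 0.089 ]
 [0.6399 0.2178 0.089 ]
 [0.5893 0.2398 0.089 ]
 [0.6286 0.3325 0.089 ]] [[0.591  0.2462 0.089 ]
 [0.6329 0.3376 0.089 ]
 [0.6862 0.309  0.089 ]
 [0.6428 0.2208 0.089 ]]
[0.6833 0.3077 0.0843]
[0.6412 0.2184 0.0853]
[0.5894 0.242  0.0837]
[0.6302 0.3346 0.0825]
[0.6346 0.2744 0.089 ] [0.6382 0.2784 0.089 ]
[(0.9, [0.507, 0.1935, 0.0989, 0.2479])]
[{'point': [0.5089, 0.2079], 'score': 0.71}]
[ 0.0842  0.4452 -0.6781  1.4696  0.2824  1.3259 -1.059 ]
shift rows(x20mm) [5.85 0.16 4.84] pos [0.5837 0.1688 0.2968]
tilt fix turn rows(tool) [ 0.  0. -0.]
turn z deg -0.46 rows -0.12
```

View pics/w1.png

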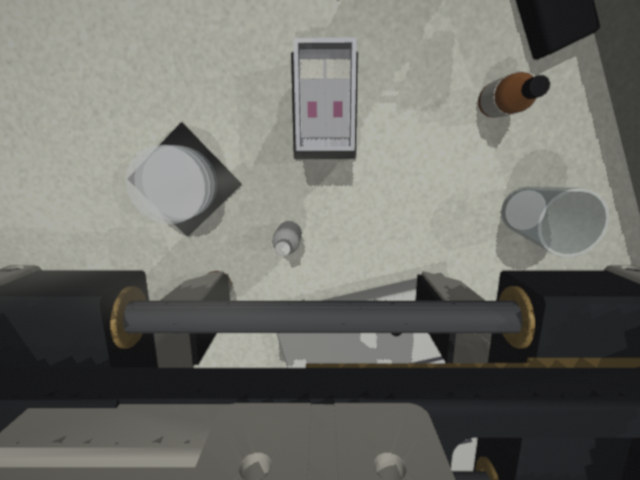

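The wrist view shows the tray rim square to the image at about (294–356, 38–151), so the yaw is right. The dishes and dropper are clear of the approach.

```bash
python3 -m handwheel '[[0.75,0,0,0,0,0],[0.75,0,0,0,0,0],[0.75,0,0,0,0,0],[0.75,0,0,0,0,0],[0,0,0.5,0,0,0],[0,0,0.5,0,0,0],[0,0,0,0,0,0],[0,0,0,0,0,0]]'
python3 - <<'E'
from h import *
np.set_printoptions(precision=4,suppress=True)
w=cam("wrist");im=w['image'][:,:,::-1];cv2.imwrite('pics/w2.png',im)
t=trace("tray_top","wrist")
for q in t[:1]:
    c=max(cv2.findContours(q['region'].astype(np.uint8),0,2)[0],key=cv2.contourArea);print(q['score'],cv2.minAreaRect(c))
    for z in(.085,.089):
        W=np.array([atz(w,(p[0][0]/640,p[0][1]/480),z)[:2] for p in c],np.float32); print(cv2.minAreaRect(W))
s=observe()
# where TCP-line at z=.089 appears
x=w['R'].T@(np.array([s['position'][0],s['position'][1],.089])-w['p']);print('tcp px',x[0]/x[2]*w['fx']+w['cx'],x[1]/x[2]*w['fy']+w['cy'])
f=np.array([640,480])
from numpy import array as a
C=a([[294,38],[356,38],[355,151],[297,151]])
w1p=a([0,0])
delta([.636,.2755,.20],np.radians(-25.2))
E
```

```text
clock: 6.0
position: [0.609, 0.2215, 0.2755]
ee_rot: [2.656, 1.677, -0.004]
force: [-0.8, 0.4, 0.2]
width: 0.999
gripper_force: 0.0
0.9 ((325.0, 153.5), (111.0, 64.0), 90.0)
((0.6399608850479126, 0.2766398787498474), (0.10576266795396805, 0.06228036433458328), 65.46953582763672)
((0.6399506330490112, 0.276695191860199), (0.10454939305782318, 0.06156591325998306), 65.46955871582031)
tcp px 321.41632061000024 219.13583200302566
shift rows(x20mm) [2.99 0.04 3.84] pos [0.6095 0.222  0.2768]
tilt fix turn rows(tool) [ 0.    0.01 -0.  ]
turn z deg -0.27 rows -0.07
```

View pics/w2.png

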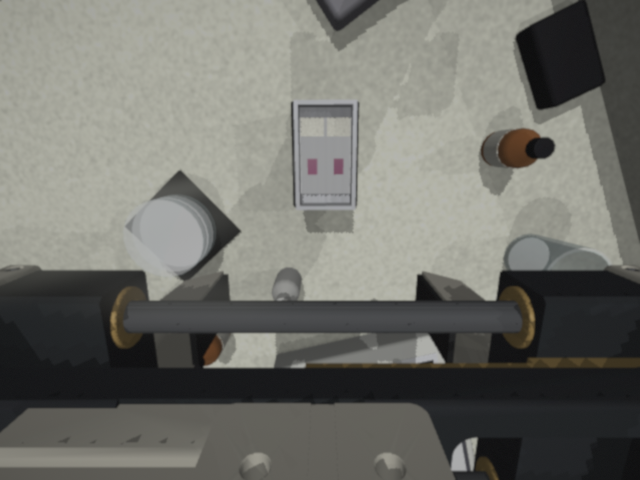

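```bash
python3 - <<'E'
from h import *
delta([.6385,.2765,.068],np.radians(-24.9))
E
```

```text
shift rows(x20mm) [ 3.09  0.13 10.44] pos [0.6095 0.222  0.2768]
tilt fix turn rows(tool) [ 0.    0.01 -0.  ]
turn z deg -0.57 rows -0.14
```

```bash
python3 -m handwheel '[[0.77,0.03,0,0,0,-0.14],[0.77,0.03,0,0,0,0],[0.77,0.03,0,0,0,0],[0.77,0.03,0,0,0,0],[0,0,1,0,0,0],[0,0,1,0,0,0],[0,0,1,0,0,0],[0,0,1,0,0,0]]'
python3 -m handwheel '[[0,0,1,0,0,0],[0,0,1,0,0,0],[0,0,0.8,0,0,0],[0,0,0.6,0,0,0],[0,0,0.5,0,0,0],[0,0,0,0,0,0],[0,0,0,0,0,0]]'
python3 - <<'E'
from h import *
delta([.6385,.2765,.068],np.radians(-24.9));print(observe()['force'])
w=cam("wrist");cv2.imwrite('pics/w3.png',w['image'][:,:,::-1])
E
```

```text
clock: 6.77
position: [0.638, 0.2774, 0.1965]
ee_rot: [2.648, 1.691, 0.002]
force: [-0.2, 0.2, -0.3]
width: 1.002
gripper_force: 0.0
clock: 7.35
position: [0.6378, 0.2777, 0.119]
ee_rot: [2.647, 1.691, 0.0]
force: [0.6, 0.8, -0.3]
width: 1.003
gripper_force: 0.0
shift rows(x20mm) [-0.04  0.06  2.55] pos [0.6378 0.2777 0.119 ]
tilt fix turn rows(tool) [ 0. -0.  0.]
turn z deg 0.04 rows 0.01
[ 0.5832137   0.7714322  -0.25786341]
```

```bash
python3 -m handwheel '[[0,0.06,0.6,0,0,0],[0,0,0.5,0,0,0],[0,0,0.5,0,0,0],[0,0,0.5,0,0,0],[0,0,0.25,0,0,0],[0,0,0.2,0,0,0],[0,0,0,0,0,0],[0,0,0,0,0,0]]'
python3 -c "
from h import *
delta([.6385,.2765,.068],np.radians(-24.9))"
```

```text
clock: 8.07
position: [0.6387, 0.2774, 0.0676]
ee_rot: [-2.647, -1.692, 0.0]
force: [0.7, 0.3, 0.7]
width: 1.0
gripper_force: 0.0
shift rows(x20mm) [-0.05  0.01 -0.02] pos [0.6387 0.2774 0.0676]
tilt fix turn rows(tool) [-0.  0. -0.]
turn z deg 0.06 rows 0.02
```

```bash
python3 -m handwheel '[[0,0,0,0,0,0],[0,0,0,0,0,0],[0,0,0,0,0,0],[0,0,0,0,0,0],[0,0,0,0,0,0],[0,0,0,0,0,0],[0,0,0,0,0,0],[0,0,0,0,0,0]]' 0.5 25
python3 -m handwheel '[[0,0,0,0,0,0],[0,0,0,0,0,0],[0,0,-0.2,0,0,0],[0,0,-0.3,0,0,0],[0,0,-0.5,0,0,0],[0,0,-0.5,0,0,0],[0,0,-0.5,0,0,0],[0,0,0,0,0,0]]'
python3 - <<'E'
from h import *
s=observe();print(s['position'],s['width']*92,s['force'])
d=cam("scene");w=cam("wrist");
cv2.imwrite('pics/l1.png',np.hstack([cv2.resize(d['image'][230:470,270:530],(400,369)),cv2.resize(w['image'][:369],(400,369))])[:,:,::-1])
E
```

```text
clock: 8.73
position: [0.6388, 0.2773, 0.0679]
ee_rot: [2.647, 1.692, 0.0]
force: [-0.6, -1.1, 2.4]
width: 0.65
gripper_force: 25.0
clock: 9.4
position: [0.64, 0.2783, 0.111]
ee_rot: [2.647, 1.691, 0.007]
force: [1.0, 1.2, -0.4]
width: 0.654
gripper_force: 25.0
[0.6399909  0.27834425 0.11099515] 60.186483593081675 [ 0.95050638  1.23033151 -0.41359487]
```

View pics/l1.png

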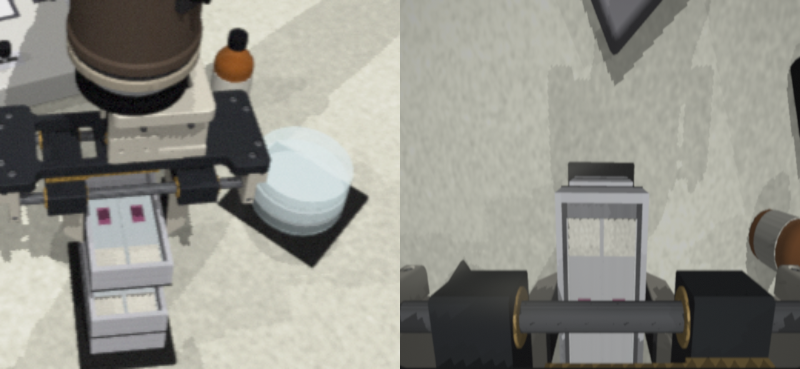

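The top tray is lifted with a 60 mm grip. The two lower trays remain on the pad and the dishes are untouched.

```bash
python3 - <<'E'
from h import *
np.set_printoptions(precision=4,suppress=True)
w=cam("wrist"); s=observe(); M=R.from_rotvec(s['ee_rot']).as_matrix()
g=cv2.cvtColor(w['image'],cv2.COLOR_RGB2GRAY).astype(int)
print(g[155:225,480-160+0],); 
for r in (186,189,192):
  p=atz(w,(320/640,r/480),s['position'][2]+.0214); print(r,'tool frame',M.T@(p-s['position']))
delta([.5935,-.150,.20],np.radians(-11.4))
E
```

```text
[169 168 167 167 163 145 108  71  57  55  55  53  52  51  50  49  48  47
  47  55  74  83  80  91 107 130 154 168 171 164 136  98  92 102 105 105
 108 123 150 167 171 170 170 170 170 170 168 158 135 116 112 116 118 118
 118 118 118 118 118 118 118 118 121 137 153 159 161 162 162 163]
186 tool frame [ 0.0544  0.0005 -0.0214]
189 tool frame [ 0.0532  0.0005 -0.0214]
192 tool frame [ 0.052   0.0005 -0.0214]
shift rows(x20mm) [-20.33   6.92  -4.61] pos [0.6388 0.2771 0.1078]
tilt fix turn rows(tool) [ 0.01  0.   -0.  ]
turn z deg -13.45 rows -3.36
```

```bash

python3 -m handwheel '[[0,0,-0.6,0,0,0],[0,0,-1,0,0,0],[0,0,-1,0,0,0],[-0.4,0.14,-1,0,0,0],[-0.8,0.27,-0.5,0,0,0],[-1,0.34,-0.3,0,0,0],[-1,0.34,0,0,0,0],[-1,0.34,0,0,0,0]]'
python3 -m handwheel '[[-1,0.34,0,0,0,0],[-1,0.34,0,0,0,0],[-1,0.34,0,0,0,0],[-1,0.34,0,0,0,0],[-1,0.34,0,0,0,0],[-1,0.34,0,0,0,0],[-1,0.34,0,0,0,0],[-1,0.34,0,0,0,0]]'
python3 -m handwheel '[[-1,0.34,0,0,0,0],[-1,0.34,0,0,0,0],[-1,0.34,0,0,0,0],[-1,0.34,0,0,0,0],[-1,0.34,0,0,0,0],[-0.7,0.24,0,0,0,0],[-0.4,0.14,0,0,0,0],[0,0,0,0,0,0]]'
python3 -m handwheel '[[0,0,0,0,0,-0.6],[0,0,0,0,0,-0.9],[0,0,0,0,0,-0.9],[0,0,0,0,0,-0.6],[0,0,0,0,0,-0.36],[0,0,0,0,0,0],[0,0,0,0,0,0]]'
python3 - <<'E'
from h import *
np.set_printoptions(precision=4,suppress=True)
delta([.5935,-.150,.12],np.radians(-11.4))
D={n:cam(n) for n in("scene","top","wrist")}
for l in("window","lightbox","index","dimmer_line","tray_top"):
  for n in D:
    q=place_of(l,n)
    if q: print(l,n,round(q[0]['score'],2),atz(D[n],q[0]['point'],{'window':.04,'lightbox':0,'index':.042,'dimmer_line':.079,'tray_top':.19}[l]))
d=D['wrist'];cv2.imwrite('pics/w4.png',d['image'][:,:,::-1]); cv2.imwrite('pics/t4.png',D['top']['image'][:,:,::-1])
E
```

```text
clock: 10.22
position: [0.6293, 0.1884, 0.1967]
ee_rot: [2.647, 1.692, 0.001]
force: [0.2, 0.2, -1.1]
width: 0.652
gripper_force: 25.0
clock: 10.88
position: [0.6112, 0.02, 0.1961]
ee_rot: [2.647, 1.692, -0.0]
force: [0.2, 1.3, -1.1]
width: 0.651
gripper_force: 25.0
clock: 11.55
position: [0.5977, -0.1097, 0.1958]
ee_rot: [2.649, 1.687, -0.002]
force: [-0.3, -0.1, -1.1]
width: 0.649
gripper_force: 25.0
clock: 12.13
position: [0.5981, -0.1062, 0.1958]
ee_rot: [-2.431, -1.989, -0.0]
force: [-0.9, 0.3, -2.2]
width: 0.652
gripper_force: 25.0
shift rows(x20mm) [-2.19  0.21  3.79] pos [ 0.5981 -0.1062  0.1958]
tilt fix turn rows(tool) [-0.   -0.01 -0.  ]
turn z deg -0.01 rows -0.0
window scene 0.67 [ 0.5932 -0.1505  0.04  ]
window wrist 0.24 [ 0.4979 -0.0764  0.04  ]
lightbox scene 0.95 [ 0.5398 -0.1163  0.    ]
lightbox top 0.96 [ 0.5406 -0.1135  0.    ]
index scene 0.63 [ 0.4983 -0.0729  0.042 ]
index top 0.62 [ 0.4913 -0.0739  0.042 ]
index wrist 0.68 [ 0.5015 -0.0753  0.042 ]
dimmer_line scene 0.82 [ 0.4604 -0.1611  0.079 ]
dimmer_line top 0.69 [ 0.4589 -0.1639  0.079 ]
tray_top scene 0.91 [ 0.6002 -0.1005  0.19  ]
tray_top wrist 0.74 [ 0.6002 -0.1057  0.19  ]
```

View pics/w4.png

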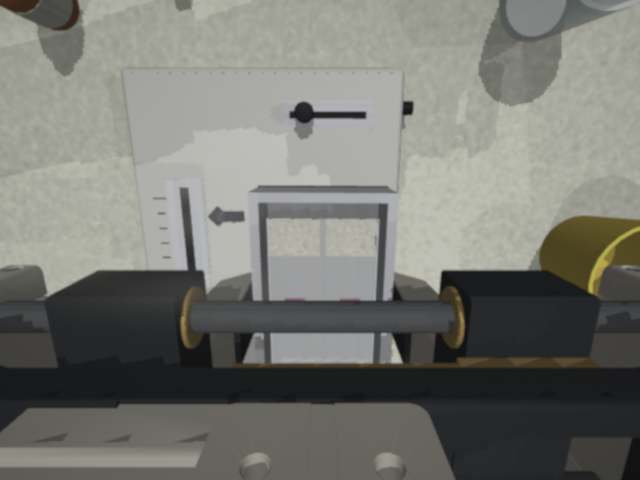

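The wrist view shows the tray held square to the box. The arrow tip is at (208,216) and the colour knob at (304,112), well clear of the arm. Next I'll centre the tray over the window and lower it.

```bash

python3 -m handwheel '[[-0.4,0.04,0,0,0,0],[-0.8,0.07,0,0,0,0],[-0.7,0.07,0,0,0,0],[-0.3,0.03,0,0,0,0],[0,0,0.5,0,0,0],[0,0,1,0,0,0],[0,0,1,0,0,0],[0,0,1,0,0,0]]'
python3 -m handwheel '[[0,0,1,0,0,0],[0,0,0.8,0,0,0],[0,0,0.5,0,0,0],[0,0,0.4,0,0,0],[0,0,0.2,0,0,0],[0,0,0,0,0,0],[0,0,0,0,0,0]]'
python3 - <<'E'
from h import *
delta([.5935,-.150,.050],np.radians(-11.4));print(observe()['force'])
E
```

```text
clock: 13.7
position: [0.5934, -0.1505, 0.1245]
ee_rot: [-2.431, -1.99, -0.001]
force: [-0.6, -0.2, -2.6]
width: 0.656
gripper_force: 25.0
clock: 14.28
position: [0.5939, -0.151, 0.0683]
ee_rot: [2.431, 1.99, 0.001]
force: [-0.4, 0.1, -1.1]
width: 0.651
gripper_force: 25.0
shift rows(x20mm) [ 0.04 -0.03  0.91] pos [ 0.5939 -0.151   0.0683]
tilt fix turn rows(tool) [ 0.01 -0.    0.  ]
turn z deg 0.01 rows 0.0
[-0.38235717  0.08087466 -1.13616265]
```

```bash

python3 -m handwheel '[[0,0,0.25,0,0,0],[0,0,0.2,0,0,0],[0,0,0.15,0,0,0],[0,0,0.1,0,0,0],[0,0,0.1,0,0,0],[0,0,0.07,0,0,0],[0,0,0,0,0,0],[0,0,0,0,0,0]]'

```

```text
clock: 14.95
position: [0.5935, -0.1511, 0.0503]
ee_rot: [-2.431, -1.99, 0.0]
force: [0.1, 0.2, -1.7]
width: 0.65
gripper_force: 25.0
```

```bash

python3 -m handwheel '[[0,0,0.05,0,0,0],[0,0,0.05,0,0,0],[0,0,0,0,0,0],[0,0,0,0,0,0]]'

```

```text
clock: 15.28
position: [0.5937, -0.1512, 0.0498]
ee_rot: [2.43, 1.989, -0.0]
force: [-5.1, -0.4, 12.6]
width: 0.653
gripper_force: 25.0
```

Contact at 12.6 N: the tray is seated. Releasing it and rising.

```bash

python3 -m handwheel '[[0,0,-0.05,0,0,0],[0,0,0,0,0,0],[0,0,0,0,0,0]]'
python3 -m handwheel '[[0,0,0,0,0,0],[0,0,0,0,0,0],[0,0,0,0,0,0],[0,0,0,0,0,0],[0,0,0,0,0,0],[0,0,0,0,0,0]]' 0.83
python3 -m handwheel '[[0,0,-0.3,0,0,0],[0,0,-0.6,0,0,0],[0,0,-1,0,0,0],[0,0,-1,0,0,0],[0,0,-1,0,0,0],[0,0,-0.8,0,0,0],[0,0,-0.5,0,0,0],[0,0,0,0,0,0]]' 
python3 - <<'E'
from h import *
np.set_printoptions(precision=4,suppress=True)
D={n:cam(n) for n in("scene","top","wrist")}
for n,d in D.items():
  t=trace("tray_top",n)
  if t:
    c=max(cv2.findContours(t[0]['region'].astype(np.uint8),0,2)[0],key=cv2.contourArea)
    W=np.array([atz(d,(p[0][0]/640,p[0][1]/480),.071)[:2] for p in c],np.float32); print('tray',n,cv2.minAreaRect(W))
  for l,z in(("index",.043),("dimmer_line",.079),("tray_top",.04)):
    q=place_of(l,n)
    if q: print(l,n,round(q[0]['score'],2),np.array(q[0]['point'])*[640,480],atz(d,q[0]['point'],z))
tiles=[D['scene']['image'][150:300,180:360],D['top']['image'][150:300,300:480],]
cv2.imwrite('pics/p1.png',np.hstack([cv2.resize(t,(400,333),interpolation=3) for t in tiles])[:,:,::-1])
E
```

```text
clock: 15.53
position: [0.5938, -0.1512, 0.0498]
ee_rot: [2.431, 1.989, 0.0]
force: [-1.9, 0.2, 6.0]
width: 0.65
gripper_force: 25.0
clock: 16.03
position: [0.5935, -0.1512, 0.0492]
ee_rot: [-2.431, -1.99, 0.0]
force: [0.9, -0.4, -0.1]
width: 0.827
gripper_force: 0.0
clock: 16.7
position: [0.595, -0.1511, 0.1565]
ee_rot: [2.428, 1.988, 0.004]
force: [0.8, 0.3, 0.2]
width: 0.829
gripper_force: 0.0
tray scene ((0.5971367359161377, -0.13583484292030334), (0.14071054756641388, 0.0652393102645874), 76.85000610351562)
index scene 0.61 [241.408 218.976] [ 0.5927 -0.1524  0.043 ]
dimmer_line scene 0.74 [304.832 179.088] [ 0.4542 -0.1598  0.079 ]
tray_top scene 0.87 [239.168 217.296] [ 0.5928 -0.1627  0.04  ]
tray top ((0.598304271697998, -0.11923350393772125), (0.04143472760915756, 0.06693773716688156), 77.87177276611328)
index top 0.56 [370.176 250.08 ] [ 0.4972 -0.0756  0.043 ]
dimmer_line top 0.75 [423.232 269.52 ] [ 0.4575 -0.1651  0.079 ]
tray_top top 0.9 [409.472 203.088] [ 0.5854 -0.1514  0.04  ]
tray wrist ((0.5966317653656006, -0.14539752900600433), (0.09429143369197845, 0.060797180980443954), 78.50653839111328)
index wrist 0.85 [183.616 168.288] [ 0.5016 -0.0767  0.043 ]
tray_top wrist 0.71 [322.816 236.784] [ 0.5952 -0.1515  0.04  ]
```

View pics/p1.png

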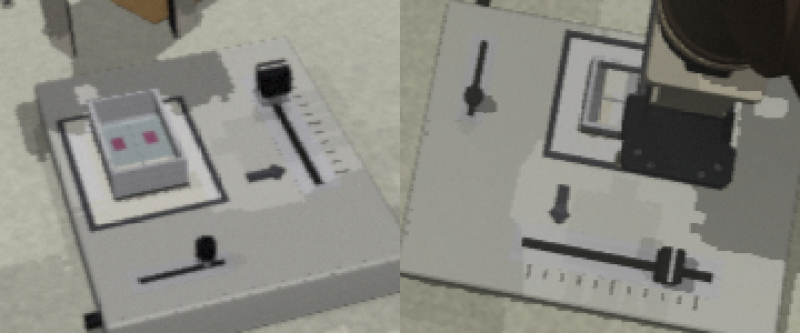

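The tray stands squarely inside the window, the colour knob is unmoved, and the white line is at top-view pixel (421,269). Next I'll hover near the dimmer for a wrist measurement.

```bash
python3 - <<'E'
from h import *
delta([.4535,-.187,.157],np.radians(-11.4))
E
```

```text
shift rows(x20mm) [-3.14 -6.51 -0.19] pos [ 0.5935 -0.1511  0.1533]
tilt fix turn rows(tool) [-0. -0. -0.]
turn z deg 0.0 rows 0.0
```

```bash

python3 -m handwheel '[[-0.3,-0.6,-0.2,0,0,0],[-0.5,-1,0,0,0,0],[-0.5,-1,0,0,0,0],[-0.5,-1,0,0,0,0],[-0.5,-1,0,0,0,0],[-0.5,-1,0,0,0,0],[-0.3,-0.6,0,0,0,0],[-0.1,-0.3,0,0,0,0]]' 0.6
python3 -m handwheel '[[0,0,0,0,0,0],[0,0,0,0,0,0],[0,0,0,0,0,0]]' 
python3 - <<'E'
from h import *
np.set_printoptions(precision=4,suppress=True)
d=cam("wrist");n="wrist"
for l,z in(("index",.043),("dimmer_line",.079)):
    for q in place_of(l,n)[:2]: print(l,n,round(q['score'],2),np.array(q['point'])*[640,480],atz(d,q['point'],z))
delta([.4585,-.1625,.056],np.radians(-11.4))
cv2.imwrite('pics/w5.png',d['image'][:,:,::-1])
E
```

```text
clock: 18.12
position: [0.4517, -0.1891, 0.1573]
ee_rot: [2.432, 1.988, -0.002]
force: [0.1, 0.1, -0.7]
width: 0.598
gripper_force: 0.0
clock: 18.37
position: [0.4548, -0.1877, 0.1576]
ee_rot: [2.43, 1.99, 0.002]
force: [-0.8, -0.5, -0.7]
width: 0.6
gripper_force: 0.0
index wrist 0.62 [347.008  80.112] [ 0.4972 -0.0759  0.043 ]
dimmer_line wrist 0.71 [320.512 212.688] [ 0.4601 -0.1623  0.079 ]
shift rows(x20mm) [ 1.27 -0.04  5.07] pos [ 0.4543 -0.1877  0.1573]
tilt fix turn rows(tool) [ 0.01 -0.01 -0.  ]
turn z deg 0.05 rows 0.01
```

View pics/w5.png

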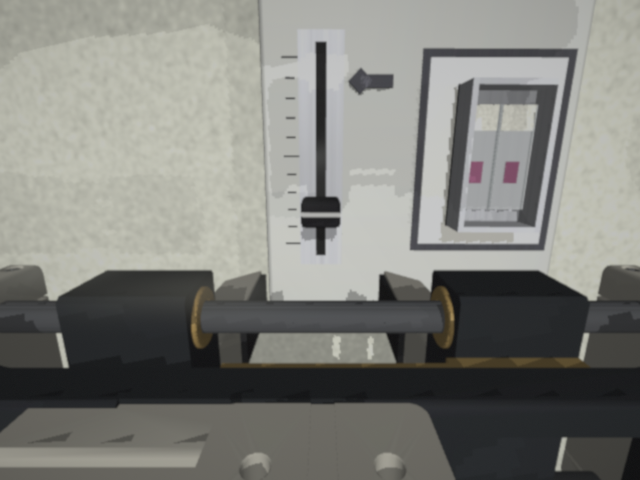

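The wrist view shows the line centre at (321,214), the arrow tip at (348,81) and the tray well inside the window frame. That gives about 92 mm of travel. Descending onto the grip.

```bash

python3 -m handwheel '[[0.4,0.01,0,0,0,0],[0.5,0.01,0,0,0,0],[0.38,0,0,0,0,0],[0,0,0.5,0,0,0],[0,0,0.8,0,0,0],[0,0,0.8,0,0,0],[0,0,0.8,0,0,0],[0,0,0.6,0,0,0]]'
python3 -m handwheel '[[0,0,0.5,0,0,0],[0,0,0.4,0,0,0],[0,0,0.3,0,0,0],[0,0,0.2,0,0,0],[0,0,0.1,0,0,0],[0,0,0,0,0,0],[0,0,0,0,0,0]]'
python3 -c "
from h import *
delta([.4597,-.1625,.057],np.radians(-11.4))"
```

```text
clock: 19.18
position: [0.4582, -0.1628, 0.0855]
ee_rot: [-2.43, -1.99, 0.001]
force: [-0.7, -0.3, -0.4]
width: 0.602
gripper_force: 0.0
clock: 19.77
position: [0.4591, -0.1632, 0.0576]
ee_rot: [2.431, 1.989, 0.0]
force: [0.5, 0.4, -0.4]
width: 0.598
gripper_force: 0.0
shift rows(x20mm) [0.04 0.02 0.03] pos [ 0.4591 -0.1632  0.0576]
tilt fix turn rows(tool) [0.01 0.   0.  ]
turn z deg -0.0 rows -0.0
```

```bash

python3 -m handwheel '[[0,0,0,0,0,0],[0,0,0,0,0,0],[0,0,0,0,0,0],[0,0,0,0,0,0],[0,0,0,0,0,0],[0,0,0,0,0,0],[0,0,0,0,0,0],[0,0,0,0,0,0]]' 0.1 15
python3 -m handwheel '[[0.2,0,0,0,0,0],[0.4,0,0,0,0,0],[0.5,0,0,0,0,0],[0.5,0,0,0,0,0],[0.4,0,0,0,0,0],[0.2,0,0,0,0,0],[0,0,0,0,0,0],[0,0,0,0,0,0]]'
python3 - <<'E'
from h import *
np.set_printoptions(precision=4,suppress=True)
D={n:cam(n) for n in("scene","top","wrist")};u=np.array([.1977,.980,0])
for n,d in D.items():
  for l,z in(("index",.043),("dimmer_line",.079)):
    for q in place_of(l,n)[:1]: p=atz(d,q['point'],z);print(l,n,round(q['score'],2),np.array(q['point'])*[640,480],p,p@u)
s=observe();print(s['position'],s['position']@u,s['force'])
cv2.imwrite('pics/p2.png',np.hstack([cv2.resize(D['scene']['image'][150:250,260:360],(400,400),interpolation=3),cv2.resize(D['wrist']['image'][:300,180:480],(400,400))])[:,:,::-1])
E
```

```text
clock: 20.43
position: [0.4586, -0.1632, 0.0575]
ee_rot: [-2.431, -1.99, 0.001]
force: [-2.2, 0.8, 5.9]
width: 0.303
gripper_force: 15.0
clock: 21.1
position: [0.4675, -0.1192, 0.0575]
ee_rot: [-2.43, -1.991, -0.001]
force: [-3.6, 2.3, 7.0]
width: 0.303
gripper_force: 15.0
dimmer_line scene 0.49 [310.272 190.176] [ 0.4634 -0.1229  0.079 ] -0.028881078380106107
index top 0.43 [369.6   249.216] [ 0.4988 -0.0745  0.043 ] 0.02555668609907817
index wrist 0.7 [362.624 191.184] [ 0.498  -0.0768  0.043 ] 0.023198768697319558
dimmer_line wrist 0.95 [323.712 311.616] [ 0.4693 -0.1201  0.079 ] -0.02493346352808069
[ 0.4675 -0.1195  0.0575] -0.024665588393330638 [-3.1472  3.1392  6.5891]
```

View pics/p2.png

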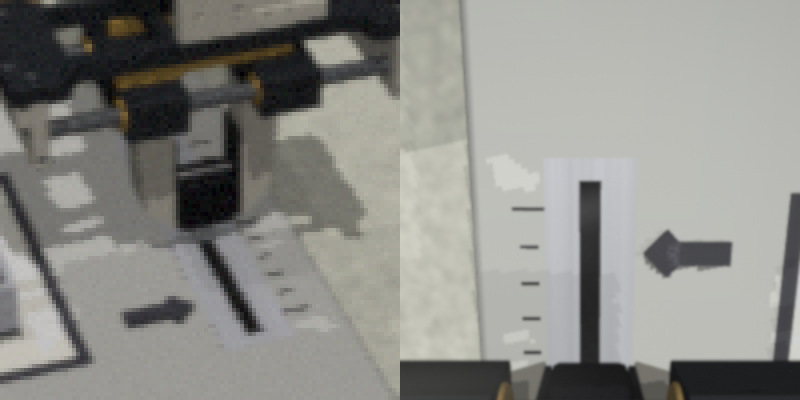

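The grip moves with the fingers, 44 mm so far; the arrow tip is at wrist (362,189), with about 47.5 mm left. I'll go 43 mm, then re-measure.

```bash

python3 -m handwheel '[[0.2,0,0,0,0,0],[0.4,0,0,0,0,0],[0.5,0,0,0,0,0],[0.5,0,0,0,0,0],[0.35,0,0,0,0,0],[0.2,0,0,0,0,0],[0,0,0,0,0,0],[0,0,0,0,0,0]]'
python3 - <<'E'
from h import *
np.set_printoptions(precision=4,suppress=True)
D={n:cam(n) for n in("scene","top","wrist")};u=np.array([.1977,.980,0])
for n,d in D.items():
  for l,z in(("index",.043),("dimmer_line",.079)):
    for q in place_of(l,n)[:1]: p=atz(d,q['point'],z);print(l,n,round(q['score'],2),np.array(q['point'])*[640,480],p,p@u)
s=observe();print(s['position'],s['position']@u,s['force'])
cv2.imwrite('pics/p3.png',np.hstack([cv2.resize(D['scene']['image'][150:250,260:360],(400,400),interpolation=3),cv2.resize(D['wrist']['image'][200:400,220:420],(400,400))])[:,:,::-1])
E
```

```text
clock: 22.22
position: [0.4761, -0.0771, 0.0574]
ee_rot: [-2.43, -1.99, -0.001]
force: [-3.0, 3.0, 6.5]
width: 0.302
gripper_force: 15.0
index scene 0.66 [306.816 225.984] [ 0.4994 -0.0735  0.043 ] 0.02669836449223033
index wrist 0.61 [358.784 268.992] [ 0.4976 -0.0747  0.043 ] 0.02519873171686201
dimmer_line wrist 0.63 [323.328 312.912] [ 0.4776 -0.0785  0.079 ] 0.017495442523278393
[ 0.4761 -0.0773  0.0575] 0.018409401922358896 [-2.6108  3.2811  5.9384]
```

```bash

python3 -m handwheel '[[0.1,0,0,0,0,0],[0.1,0,0,0,0,0],[0.04,0,0,0,0,0],[0,0,0,0,0,0],[0,0,0,0,0,0]]'
python3 -m handwheel '[[0,0,0,0,0,0],[0,0,0,0,0,0],[0,0,0,0,0,0],[0,0,0,0,0,0],[0,0,0,0,0,0],[0,0,0,0,0,0]]' 0.6
python3 -m handwheel '[[0,0,-0.4,0,0,0],[0,0,-0.8,0,0,0],[0,0,-1,0,0,0],[-0.5,0,-1,0,0,0],[-0.8,0,-0.8,0,0,0],[-0.8,0,-0.8,0,0,0],[-0.5,0,-0.3,0,0,0],[0,0,0,0,0,0]]'
python3 - <<'E'
from h import *
np.set_printoptions(precision=4,suppress=True)
D={n:cam(n) for n in("scene","top","wrist")};u=np.array([.1977,.980,0])
for n,d in D.items():
  for l,z in(("index",.043),("dimmer_line",.079)):
    for q in place_of(l,n)[:1]: p=atz(d,q['point'],z);print(l,n,round(q['score'],2),np.array(q['point'])*[640,480],p,p@u)
s=observe();print(s['position'],s['position']@u,s['force'])
w=D['wrist']['image']
cv2.imwrite('pics/p4.png',np.hstack([cv2.resize(D['scene']['image'][150:250,260:360],(400,400),interpolation=3),cv2.resize(w[100:250,260:410],(400,400),interpolation=3)])[:,:,::-1])
E
```

```text
clock: 23.08
position: [0.4768, -0.0734, 0.0574]
ee_rot: [2.431, 1.99, -0.001]
force: [-3.0, -0.5, 6.5]
width: 0.305
gripper_force: 15.0
clock: 23.58
position: [0.4771, -0.0732, 0.0573]
ee_rot: [2.431, 1.99, 0.0]
force: [0.4, 0.0, 0.3]
width: 0.595
gripper_force: 0.0
clock: 24.25
position: [0.4672, -0.1266, 0.1612]
ee_rot: [2.432, 1.984, 0.001]
force: [0.9, 0.3, 0.9]
width: 0.598
gripper_force: 0.0
index scene 0.53 [308.032 225.888] [ 0.4974 -0.0726  0.043 ] 0.027158062501607256
dimmer_line scene 0.7 [316.928 211.488] [ 0.4855 -0.0608  0.079 ] 0.036450748408869076
index top 0.54 [371.328 249.792] [ 0.4977 -0.0777  0.043 ] 0.022240176526524793
dimmer_line top 0.59 [369.024 256.176] [ 0.4821 -0.0698  0.079 ] 0.026868610421816135
index wrist 0.85 [346.176 166.08 ] [ 0.4976 -0.0729  0.043 ] 0.026956821168080933
dimmer_line wrist 0.6 [323.904 176.016] [ 0.4793 -0.0746  0.079 ] 0.021652628168969484
[ 0.4666 -0.1235  0.159 ] -0.028753227968832198 [ 0.7128  0.8894 -0.322 ]
```

View pics/p4.png

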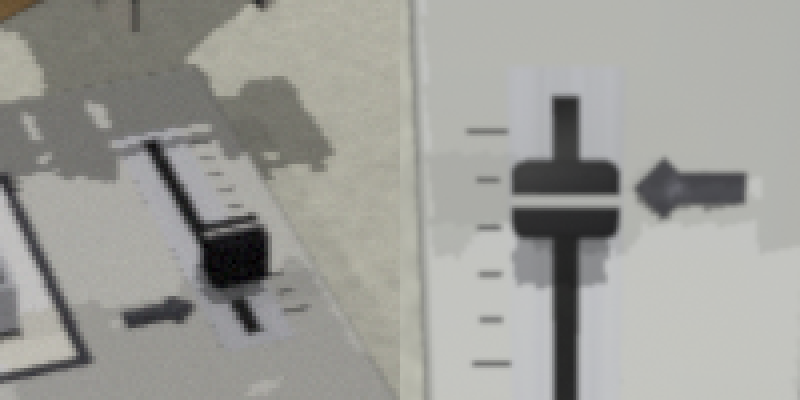

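The wrist crop puts the line at (322.2,175.4) and the arrow tip at (348.5,170.1). I'll convert these with parallax taken into account.

```bash
python3 - <<'E'
from h import *
np.set_printoptions(precision=4,suppress=True)
u=np.array([.1977,.980,0]);f=np.array([640,480]);e=np.array([.980,-.1977,0])
D={n:cam(n) for n in("scene","top","wrist")}
for n,L,T in(("wrist",(322.2,175.4),(348.5,170.1)),("scene",(317.5,206.5),(308.3,226.5)),("top",(370.5,256.2),(372,249.9))):
  d=D[n];l=atz(d,L/f,.079);t=atz(d,T/f,.043);print(n,l,t,'line-tip y',(l-t)@u,'x',(l-t)@e)
# wrist line by intensity: bright rows inside black block
g=cv2.cvtColor(D['wrist']['image'],cv2.COLOR_RGB2GRAY).astype(int)
print(g[155:196,312],g[155:196,332])
m=(g[150:190,344:375]<110);r,c=np.nonzero(m);k=c.min();print('tip col',344+k,'rows',150+r[c<=k+1].mean())
g=cv2.cvtColor(D['top']['image'],cv2.COLOR_RGB2GRAY).astype(int);print(g[250:264,360:382])
E
```

```text
wrist [ 0.478  -0.0736  0.079 ] [ 0.4986 -0.0758  0.043 ] line-tip y -0.0018361804434969004 x -0.020574154170910963
scene [ 0.4773 -0.0728  0.079 ] [ 0.4978 -0.0708  0.043 ] line-tip y -0.006006449601693786 x -0.019729955116432666
top [ 0.482  -0.0725  0.079 ] [ 0.4975 -0.0789  0.043 ] line-tip y 0.0032996905500899203 x -0.01644605957667575
[176 176 175 167 147 109  73  62  62  62  62  62  60  59  57  56  56  75
 120 157 174 172 153 111  66  46  45  45  44  45  43  42  41  43  63  97
 117 121 124 132 139] [178 178 177 173 153 112  69  54  53  52  52  51  51  50  49  48  47  65
 110 152 172 176 167 129  75  45  42  42  41  41  41  39  37  37  57  95
 116 120 120 123 130]
tip col 349 rows 171.33333333333334
[[154 158 157 156 155 155 155 155 156 150 116  86  92 124 154 152 163 174
  172 173 171 172]
 [154 155 155 155 154 154 154 130  82  77  97 109 132 153 156 156 156 164
  172 172 171 172]
 [159 155 156 156 157 156 129  70  42  41  47  69 125 130  90 105 138 157
  166 172 171 173]
 [161 160 160 158 158 144  94  42  43  41  40  85 137 117  44  45  52 114
  156 158 165 172]
 [159 156 157
[... 217 characters left out ...]
7 113 129  71  41  40  36  61
   94 117 127 152]
 [130 144 159 157 143  92  38  41  42  42  50 115 120  54  39  36  40  73
  101 111 119 149]
 [ 57  59  69  74  83  70  40  40  43  40  84 137 120  50  38  38  43  75
  100 110 119 124]
 [ 42  43  42  44  45  42  38  39  40  41  88 137 118  41  43  41  39  78
  102 113 120 120]
 [ 41  41  42  42  42  40  38  42  42  41 107 139  91  40  39  38  46  80
  102 110 119 121]
 [ 42  44  44  43  39  39  45  41  43  51 113 140  91  39  40  37  38  42
   52  59  79  97]
 [137 118  93  58  49  40  39  40  42  50 116 122  55  39  40  40  37  37
   36  40  41  43]
 [154 152 151 129  81  40  42  42  41  67 123 120  52  40  40  37  35  37
   38  38  34  38]]
```

```bash

python3 -m handwheel '[[0.5,0,0,0,0,0],[0.8,0,0,0,0,0],[0.7,0,0,0,0,0],[0,0,0,0,0,0],[0,0,0,0,0,0]]'
python3 - <<'E'
from h import *
np.set_printoptions(precision=4,suppress=True)
u=np.array([.1977,.980,0]);f=np.array([640,480]);e=np.array([.980,-.1977,0])
d=cam("wrist");print('cam',d['p'],d['p']@u,observe()['position'])
def px(p):
  x=d['R'].T@(np.array(p)-d['p']);return x[:2]/x[2]*[d['fx'],d['fy']]+[d['cx'],d['cy']]
g=cv2.cvtColor(d['image'],cv2.COLOR_RGB2GRAY).astype(float)
a=px([.478,-.0736,.079]);b=px([.4986,-.0758,.043]);print(a,b)
c0=int(a[0])
for c in(c0-9,c0,c0+9):
  r=np.arange(int(a[1])-6,int(a[1])+7);v=np.clip(g[r,c]-80,0,None);print(c,(r*v).sum()/v.sum())
L=np.array([a[0],(r*np.clip(g[r,c0]-80,0,None)).sum()/np.clip(g[r,c0]-80,0,None).sum()])
x0,y0=int(b[0])-6,int(b[1])-14
m=g[y0:y0+28,x0:x0+30]<115;rr,cc=np.nonzero(m);print(x0,y0,[ (x0+k,y0+rr[cc==k].mean(),(cc==k).sum()) for k in sorted(set(cc))][:12])
w=d['image'][y0-30:y0+50,c0-40:c0+40]
cv2.imwrite('pics/p5.png',cv2.resize(w,(480,480),interpolation=3)[:,:,::-1])
for tr in(b[1],):print('L',L,'line',atz(d,L/f,.079)@u)
for k in range(y0,y0+28,3): print(k,atz(d,np.array([b[0],k])/f,.043)@u)
E
```

```text
clock: 25.27
position: [0.4748, -0.0838, 0.1594]
ee_rot: [2.429, 1.992, 0.0]
force: [0.3, -0.2, 0.0]
width: 0.598
gripper_force: 0.0
cam [ 0.489  -0.0189  0.3177] 0.07811355040469653 [ 0.4746 -0.0848  0.1593]
[322.0121 233.4895] [347.3909 221.1745]
313 233.797131147541
322 233.83609958506224
331 233.84696016771488
341 207 [(np.int64(341), np.float64(226.5), np.int64(8)), (np.int64(348), np.float64(221.5), np.int64(4)), (np.int64(349), np.float64(221.5), np.int64(6)), (np.int64(350), np.float64(221.5), np.int64(8)), (np.int64(351), np.float64(222.0), np.int64(9)), (np.int64(352), np.float64(222.0), np.int64(11)), (np.int64(353), np.float64(222.0), np.int64(13)), (np.int64(354), np.float64(222.0), np.int64(15)), (np.int64(355), np.float64(221.5), np.int64(16)), (np.int64(356), np.float64(221.5), np.int64(18)), (np.int64(357), np.float64(221.5), np.int64(20)), (np.int64(358), np.float64(221.5), np.int64(20))]
L [322.0121 233.8361] line 0.02211885368521462
207 0.03589299302217256
210 0.03345710323688586
213 0.03101052982733573
216 0.02855320235272326
219 0.026085049751631756
222 0.02360600033517666
225 0.02111598178006473
228 0.018614921121560647
231 0.01610274474636002
234 0.013579378385367075
```

Two wrist views agree that the line is 1.5–1.8 mm short, which is within tolerance. There is plenty of time, so I'll re-grip and nudge it 1.6 mm.

```bash
python3 - <<'E'
from h import *
delta([.4771,-.0732,.0575],np.radians(-11.4))
E
```

```text
shift rows(x20mm) [0.59 0.01 5.09] pos [ 0.4746 -0.0848  0.1593]
tilt fix turn rows(tool) [-0.  0. -0.]
turn z deg 0.05 rows 0.01
```

```bash

python3 -m handwheel '[[0.3,0,0,0,0,0],[0.29,0,0,0,0,0],[0,0,0.6,0,0,0],[0,0,0.9,0,0,0],[0,0,0.9,0,0,0],[0,0,0.9,0,0,0],[0,0,0.7,0,0,0],[0,0,0.5,0,0,0]]'
python3 -m handwheel '[[0,0,0.3,0,0,0],[0,0,0.2,0,0,0],[0,0,0.05,0,0,0],[0,0,0,0,0,0],[0,0,0,0,0,0]]'
python3 -m handwheel '[[0,0,0,0,0,0],[0,0,0,0,0,0],[0,0,0,0,0,0],[0,0,0,0,0,0],[0,0,0,0,0,0],[0,0,0,0,0,0],[0,0,0,0,0,0],[0,0,0,0,0,0]]' 0.1 15
```

```text
clock: 25.98
position: [0.4765, -0.0733, 0.068]
ee_rot: [-2.431, -1.989, 0.001]
force: [0.6, 0.1, 0.3]
width: 0.598
gripper_force: 0.0
clock: 26.4
position: [0.4774, -0.0734, 0.0589]
ee_rot: [2.431, 1.989, 0.001]
force: [-0.3, 0.2, 0.1]
width: 0.599
gripper_force: 0.0
clock: 27.07
position: [0.4768, -0.0734, 0.0585]
ee_rot: [2.431, 1.99, -0.0]
force: [-2.1, 0.5, 5.7]
width: 0.3
gripper_force: 15.0
```

```bash

python3 -m handwheel '[[0.05,0,0,0,0,0],[0.04,0,0,0,0,0],[0,0,0,0,0,0],[0,0,0,0,0,0],[0,0,0,0,0,0]]'
python3 -m handwheel '[[0,0,0,0,0,0],[0,0,0,0,0,0],[0,0,0,0,0,0],[0,0,0,0,0,0],[0,0,0,0,0,0],[0,0,0,0,0,0]]' 0.6
python3 -m handwheel '[[0,0,-0.4,0,0,0],[0,0,-0.8,0,0,0],[0,0,-1,0,0,0],[0,0,-1,0,0,0],[0,0,-1,0,0,0],[0,0,-0.6,0,0,0],[0,0,-0.3,0,0,0],[0,0,0,0,0,0]]'
python3 -m handwheel '[[-0.5,0,0,0,0,0],[0,0,0,0,0,0],[0,0,0,0,0,0],[0,0,0,0,0,0]]'
python3 - <<'E'
from h import *
u=np.array([.1977,.980,0]);f=np.array([640,480])
d=cam("wrist")
def px(p):
  x=d['R'].T@(np.array(p)-d['p']);return x[:2]/x[2]*[d['fx'],d['fy']]+[d['cx'],d['cy']]
g=cv2.cvtColor(d['image'],cv2.COLOR_RGB2GRAY).astype(float)
a=px([.478,-.0726,.079]);c0=int(a[0]);r=np.arange(int(a[1])-6,int(a[1])+7);v=np.clip(g[r,c0]-80,0,None)
l=(r*v).sum()/v.sum();b=px([.4986,-.0758,.043])
x0,y0=int(b[0])-1,int(b[1])-14;m=g[y0:y0+28,x0:x0+12]<115;rr,cc=np.nonzero(m);t=y0+rr[cc<=cc.min()+3].mean()
print(a,l,b,t,'line',atz(d,np.array([a[0],l])/f,.079)@u,'tip',atz(d,np.array([b[0],t])/f,.043)@u)
s=observe();print(s['clock'],s['position'],s['force'])
E
```

```text
clock: 27.48
position: [0.4772, -0.0719, 0.0585]
ee_rot: [2.431, 1.989, -0.001]
force: [-2.5, -1.5, 4.8]
width: 0.305
gripper_force: 15.0
clock: 27.98
position: [0.4773, -0.0716, 0.0583]
ee_rot: [-2.431, -1.99, -0.0]
force: [0.2, -0.3, -0.2]
width: 0.598
gripper_force: 0.0
clock: 28.65
position: [0.4781, -0.0717, 0.1618]
ee_rot: [2.43, 1.988, 0.002]
force: [-0.3, 1.1, -0.7]
width: 0.598
gripper_force: 0.0
clock: 28.98
position: [0.4748, -0.0816, 0.1596]
ee_rot: [-2.431, -1.988, 0.001]
force: [-0.7, -0.1, -0.6]
width: 0.598
gripper_force: 0.0
[322.48570095 235.04332975] 234.64864864864865 [348.05519571 223.67595755] 224.38888888888889 line 0.023642290981456426 tip 0.02369670305490443
29.0333 [ 0.47498745 -0.08137443  0.15972893] [0.56011784 1.05676932 0.36002699]
```

The line now measures within 0.1 mm of the tip, and the robot is clear of everything. Handing in.

```bash
python3 -c "
from cell import *
print(sign_off())"
```

```text
the job is handed in; nothing more can be done
None
```

I set the top tray down level in the window and released it. The dimmer line measures within about 0.1 mm of the arrow tip (calibration is good to about 2 mm). The job was handed in at about 29 s; the hand-in gave no verdict.

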